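# Fit the sanding drum and set a neck blank against the flip stop

### The job

Get the tilted spindle sander ready for shaping the pale neck blank: first take the rust-red drum out of the wooden rack and seat its tapered shank fully home in the tilted spindle, with the slots of its flange over the two brass dogs, and let go of it. Then flip the red stop flag fully down in front of the fence, and last slide the blank along the bed until its end is snug against the flag and its long side lies flat against the fence. Leave the other things standing and lying where they are, and the two other arbors in the rack.

Things in the scene. Friction and masses are not known exactly. Their poses are not given: they have to be found in the camera images.
- sander: The fixed blue sander. Origin at table height; x points away from the operator, y along the bed, z up; turned by up to 9 degrees. In its frame (mm): aluminium bed x -171 to -54, y -271 to 201, top at z 45. Spindle head in the plane y = 0 between yellow cheeks (|y| 45 to 59, x 0 to 70, to z 108); motor box behind, x 80 to 130, to z 90. It does not yield.
- fence (a point): On the dark fence's working face (which looks to -x of the sander) at the bed's surface, at (-70, -150, 45) mm in the sander's frame; axes as the sander's. The fence is 20 mm high, in two lengths along y: -260 to -45 and 45 to 190 mm in the sander's frame.
- blank_home (a point): Where the blank's origin is when the blank is home: at (-90, 0, 45) mm in the sander's frame, axes as the sander's.
- nose (a point): Centre of the spindle's flat end face (64 mm across), at its taper's mouth; z points out along the axis, which leans 24 to 40 degrees from vertical to the sander's -x. Taper 27.4 mm wide at the mouth, 16.2 mm at 50 mm depth. Two brass dogs on the point's +x and -x, 16.5 to 26.5 mm from the axis, 8 mm wide, 7 mm high. The spindle (and point) turns about z with 0.15 N m friction.
- drum: Rust-red drum on a tapered arbor, 0.3 kg (heaviest in its shank), in one of three rack holes. Origin: centre of the flange's underside (seats on the nose), z up the axis. Steel shank z -45 to 0 mm, 26 mm wide at the flange, 16 at the tip. Flange z 0 to 12, 54 wide, with two slots 11 wide through it, along +x and -x, beyond 13.4 mm radius; fits either way round. Red drum 38 wide, z 12 to 72 (grip here); nut to z 80.
- rack: Fixed pale wooden block 226 x 78 x 55 mm high, origin under its centre, long along its x; three upright through-holes 33 mm wide at x = -74, 0 and 74 mm. The arbors' flanges rest on its top.
- thin_drum: Another arbor in the rack, same shank and flange, thin grey drum 24 mm across, as tall as the red one. Leave it. Origin as for the drum.
- buff: Third arbor in the rack, same shank and flange, with a black rubber buff 50 mm across, to 58 mm above the flange's underside. Leave it. Origin as for the drum.
- flag (a joint): Angle of the red stop flag: 0 = fully down across the bed, 1.57 = straight up, 1.95 = the far limit. It starts raised and stays where it is left (a friction of 0.06 N m).
- flag_hinge (a point): On the flag's hinge axis, at (-50, 107, 78) mm in the sander's frame; axes as the sander's, axis along y. Flag 14 mm wide, its stop face at y = 100. Down, its arm is 10 mm thick at hinge height and reaches 62 mm to -x, with a blade below it from 25 to 62 mm, to 4 mm above the bed. Raised, the blade is on the operator's side, and the arm's flat back faces +x with free space behind.
- flag_tip (a point): The end of the flag's arm on its flat back face (the top face when it is down), 62 mm from the hinge.
- blank: Pale wooden neck blank 40 x 200 x 24 mm high, about 0.14 kg, with a dark line across, lying on the bed, short of the stop and off the fence. Origin under its centre; long along its y, which points roughly along the sander's y (towards the flag).
- glue: Yellow glue bottle 48 mm across, 150 mm tall; bystander. Origin under its centre.
- tape: Roll of tape, 90 mm across, 25 mm high; bystander. Origin under its centre.
- screwdriver: Blue screwdriver lying on the bench; bystander.
- dust_brush: Brush lying on the bench; bystander.
- cork_block: Cork block 30 x 30 x 24 mm high, lying on the bed beyond the flag; bystander. Origin under its centre.
- pencil_pot: Wooden pot with pencils, 68 mm across, 100 mm tall (pencils to 170); bystander. Origin under its centre.
There are look-alikes about, which are no part of the job. Leave any orange look-alike of the blank alone.

How it is judged:
On the way, in this order (a step that is already met when the one before it is completed fails the run):
1. the red drum is seated in the spindle, slots over the dogs, and released (z of drum in the frame of nose between -0.003 and 0.003 m and x of drum in the frame of nose between -0.003 and 0.003 m and y of drum in the frame of nose between -0.003 and 0.003 m and angle between the z axis of drum and the z axis of nose, either way round below 0.05 rad and angle between the x axis of drum and the x axis of nose, either way round below 0.12 rad and contact force between the fingers and drum below 0.1 N), for 0.2 s.
2. the stop flag is down (value of joint flag below 0.06 rad), for 0.2 s.
3. the blank is snug against flag and fence (y of blank in the frame of sander between -0.0035 and 0.003 m and x of blank in the frame of sander between -0.0935 and -0.087 m and z of blank in the frame of sander between 0.042 and 0.048 m and angle between the y axis of blank and the y axis of sander, either way round below 0.035 rad and value of joint flag below 0.06 rad), for 0.2 s.
At the end, for the whole second after the job is handed in: Drum's flange on the spindle's face within 3 mm (depth and sideways), axes in line to 3 degrees, slots over the dogs; flag down (under 0.06 rad); blank flat on the bed, within 3.5 mm of the flag and of the fence, parallel to 2 degrees; drum and blank at rest, nothing touched by the robot (all of step 3 and z of drum in the frame of nose between -0.003 and 0.003 m and x of drum in the frame of nose between -0.003 and 0.003 m and y of drum in the frame of nose between -0.003 and 0.003 m and angle between the z axis of drum and the z axis of nose, either way round below 0.05 rad and angle between the x axis of drum and the x axis of nose, either way round below 0.12 rad and linear speed of each of drum, blank below 0.02 m/s).
It fails at once if a bystander is shifted by more than 30 mm (distance of any of thin_drum, buff, glue, tape, screwdriver, dust_brush, cork_block, pencil_pot from where it was at the start of the episode above 0.03 m).
It fails at once if the glue, the pencil pot or an arbor that should stay is tipped over (angle between any of glue, pencil_pot, thin_drum, buff's own z axis and vertical above 0.4 rad).
It also fails if it takes over 72 s, if anything falls off the work surface, if the arm or the gripper's body presses on something with over 40 N, if the wrist force passes 120 N, or if a joint passes its speed limit or range.

### The arm

A 7-joint arm with a two-finger parallel gripper is mounted at the origin on the work surface. World frame = base frame: x ahead of the robot, y to its left, z up, the work surface at z = 0. Lengths are in m, angles in rad, forces in N, time in s.
With the tool pointing down it reaches from about 0.35 to 0.9 m from the base axis. Payload 8.1 kg.
Tool frame: the origin (TCP) lies between the finger pads; the fingertips stand 11 mm ahead of it and the grasp point (between the pads) lies 8 mm behind it; z points along the fingers, y is the line along which they close (so a half turn about z gives the same grasp; the last joint's range is limited). The gripper opens to 92 mm and grips with 3 to 60 N. Pads are 19 mm wide; open, the fingers measure 130 mm over their backs; the gripper's body (75 mm by 190 mm) begins 47 mm behind the grasp point.
Start: joints at [-1.318, 0.434, 0.025, 1.573, -0.012, 1.134, -0.075], TCP at [0.218, 0.586, 0.238] pointing down, gripper open.
Joint ranges: [-2.62, 2.62], [-0.44, 2.09], [-1.27, 1.32], [0.08, 2.57], [-1.32, 4.46], [0.12, 2], [-2.74, 2.74]. Speed limits (rad/s): [2.22, 2.22, 3.01, 3.01, 3.14, 3.14, 3.14].

### API

Orientations are given as a rotation vector (axis times angle).
In Python, from cell import observe, get_image, camera_params, sign_off gives the robot as it stands.
- The arm moves only by the shell command python3 -m pendant 'ROWS' [FORCE]. ROWS is JSON, one flat list of numbers, 7 for each row, row after row: the shift along the tool's x, y, z in m, then the turn, a rotation vector about the tool's x, y, z in rad, then the finger opening in m, from 0 to 0.0918. In form: [dx, dy, dz, rx, ry, rz, jaw, dx, dy, dz, rx, ry, rz, jaw, ...]. A call has 1 to 10 rows; each row shifts and turns the commanded pose from where the row before left it, along the tool's axes as they then stand; what a row does not reach is not made up. A row lasts 1/8 s, in which the tool goes at most 62.5 mm and 10.7 degrees, less where a joint would pass 70% of its speed; a pose out of reach is approached as far as the arm can. A call is refused whole if a number of a shift passes 0.0625 or a number of a turn 0.188, either way. A call with a gripper value outside its range is refused whole. The fingers move at their own pace and stop on an object; FORCE is the grip in N (left out, the last holds). Time passes only in rows, so rows that do not move let the fingers close. It gives the time, the measured TCP pose, the force, the opening and the grip force at its end, in the units of the state.
- observe(): the state, without advancing time (a new reading comes with each control period).
- get_image(name): name is "side" or "top"; returns the picture (420x560x3 uint8, red, green, blue); there is no depth.
- camera_params(name): a dict with "intrinsics" (3x3 intrinsics, pixels), "eye" and "rotation" of the camera in the world. Camera axes: x right, y down, z forward; pixel columns grow to the right and rows downward; lengths in m; the calibration is good to about 2 mm. A picture is of the moment at which its call begins. camera_params takes no time and is no camera call.
- sign_off(): hands the job in; it is judged then, once.
The state is a dict: "clock": time; "joints": joint angles; "dq": joint speeds; "joint_efforts": joint torques, N m; "position": TCP position; "ee_rot": TCP orientation; "force": force on the tool from outside, world axes, zero at the start; "ft_torque": the same for the moment, N m; "width": opening from 0.0 (shut) to 1.0 (fully open); "gripper_force": force on a finger pad.
Only numpy, scipy, OpenCV 4.12 (cv2) and the standard library are available. Lean on these libraries where they do the work, as an engineer would, in place of code of your own. Each camera call takes 0.05 s, during which the arm holds its last target. There are 200 camera calls.

## Working session

There is one attempt and no reset: what is moved stays moved. The work goes in short steps, Python scripts to look and compute and a shell command to move; the robot and the scene stay as the last step left them, time stands still between calls to the robot, and variables do not carry over. Pictures are saved under pics/ and viewed, at most 10 in all, crops included, and the job is handed in when it is done.

```bash
mkdir -p pics; ls; python3 - <<'E'
from cell import observe,get_image,camera_params
import cv2,numpy as np
for n in("side","top"):
    im=get_image(n); np.save(f"pics/{n}0.npy",im); cv2.imwrite(f"pics/{n}0.png",cv2.resize(im[:,:,::-1],(800,600),interpolation=cv2.INTER_CUBIC))
    p=camera_params(n); print(n,{k:np.round(v,4).tolist() for k,v in p.items()})
print(observe())
E
```

```text
pics
side {'intrinsics': [[383.368, 0.0, 275.5978], [0.0, 383.368, 207.3239], [0.0, 0.0, 1.0]], 'eye': [0.1072, -0.6119, 0.85], 'rotation': [-2.219, 0.7291, -0.3096]}
top {'intrinsics': [[471.439, 0.0, 279.1881], [0.0, 471.439, 208.9101], [0.0, 0.0, 1.0]], 'eye': [0.486, 0.0189, 1.2118], 'rotation': [-2.1993, 2.1488, -0.0772]}
{'clock': 0.1, 'joints': array([-1.31763247,  0.43517097,  0.02499654,  1.57398279, -0.01159326,
        1.13397159, -0.07511067]), 'dq': array([ 0.0001036 , -0.00097198, -0.000471  , -0.00234186, -0.00068971,
        0.00029741, -0.0005267 ]), 'joint_efforts': array([ 2.91521043e-03, -6.69137120e+01,  9.87605229e-01, -3.15143645e+01,
       -6.05605566e-02,  3.74252989e-02,  5.94508106e-05]), 'position': array([0.21760601, 0.58544486, 0.23702174]), 'ee_rot': array([-5.56022830e-01, -3.09189057e+00,  2.17380663e-03]), 'force': array([-0.49183039,  0.06643944,  0.07864416]), 'ft_torque': array([-0.05018219,  0.01655534, -0.02346481]), 'gripper_force': 0.0, 'width': 1.0025519152061275}
```

View pics/side0.png

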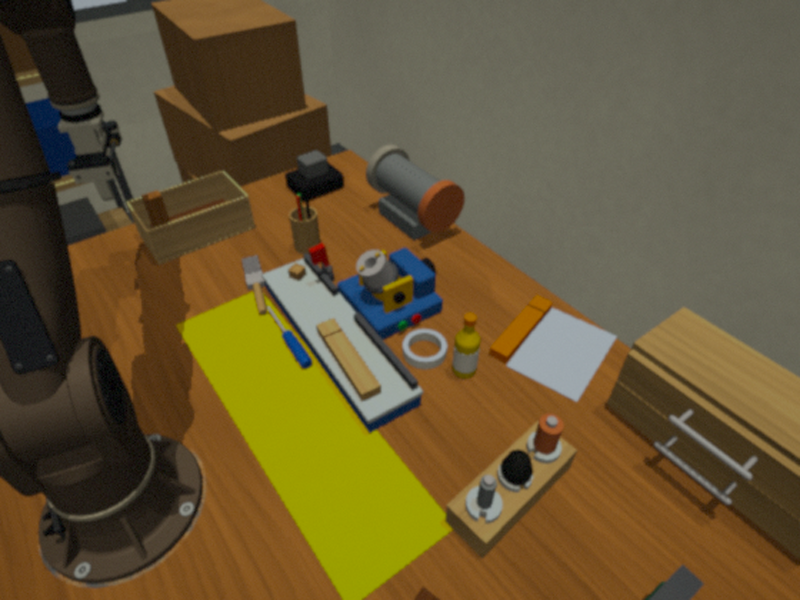

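View pics/top0.png

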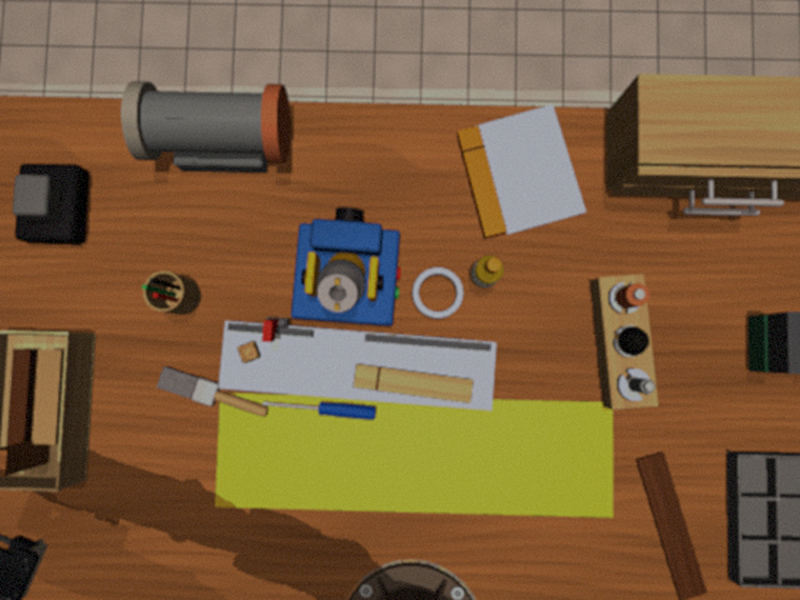

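The side view shows the rust drum in the far rack hole at about (547,435) and the nose disc at (375,268). The blank is on the bed at (347,357) and the flag is raised at (318,255). In the top view the drum is at (630,294), the nose at (338,293), the blank runs from (353,375) to (473,390), and the flag is at (270,328).

```bash
cat > h.py <<'E'
import numpy as np,cv2
from cell import camera_params
from scipy.spatial.transform import Rotation as R
def cam(n):
    p=camera_params(n); r=np.array(p["rotation"])
    return np.array(p["intrinsics"]),np.array(p["eye"]),(R.from_rotvec(r).as_matrix() if r.size==3 else r)
def ray(n,uv):
    K,e,M=cam(n); d=M@np.linalg.solve(K,np.array([uv[0],uv[1],1.])); return e,d/np.linalg.norm(d)
def onz(n,uv,z):
    e,d=ray(n,uv); return e+d*(z-e[2])/d[2]
def tri(a,b):
    e1,d1=ray("side",a);e2,d2=ray("top",b)
    s=np.linalg.lstsq(np.c_[d1,-d2],e2-e1,rcond=None)[0]
    p,q=e1+s[0]*d1,e2+s[1]*d2; return (p+q)/2,np.linalg.norm(p-q)
def proj(n,P):
    K,e,M=cam(n); c=M.T@(np.asarray(P)-e); c=K@c; return c[:2]/c[2]
E
python3 - <<'E'
from h import *
S=np.load("pics/side0.npy");T=np.load("pics/top0.npy")
def crop(im,x,y,w,h): return cv2.resize(im[y:y+h,x:x+w,::-1],(400,300),interpolation=cv2.INTER_CUBIC)
# native crops 80x60 (5x), 
a=crop(T,200,170,80,60);b=crop(S,225,165,80,60);c=crop(T,400,190,120,90);d=crop(S,300,280,120,90)
cv2.imwrite("pics/c1.png",np.vstack([np.hstack([a,b]),np.hstack([c,d])]))
def hull(m):
    cs=cv2.findContours(m.astype(np.uint8),0,1)[0]; return max(cs,key=cv2.contourArea)
Ti=T.astype(int); r,g,b=Ti[...,0],Ti[...,1],Ti[...,2]
hsv=cv2.cvtColor(T,cv2.COLOR_RGB2HSV);h,s,v=[hsv[...,i].astype(int) for i in range(3)]
reg=np.zeros(h.shape,bool);reg[215:295,145:355]=1
bed=reg&(s<50)&(v>120)
print("bed px",bed.sum(), T[265,200],T[265,300])
c=hull(bed); c=cv2.convexHull(c); ap=cv2.approxPolyDP(c,4,True)[:,0]; print("bedpoly",ap.tolist(),[onz("top",p,.045).round(4).tolist() for p in ap])
fr=T[240:275,250:330]; 
wood=reg&(h>10)&(h<24)&(s>80)&(v>120); wood[:, :240]=0
c=hull(wood); rc=cv2.minAreaRect(c); print("blank",rc)
q=cv2.boxPoints(rc);print([onz("top",p,.069).round(4).tolist() for p in q], "c",onz("top",rc[0],.069))
E
```

```text
bed px 7188 [162 165 170] [163 139  87]
bedpoly [[145, 267], [159, 224], [347, 241], [343, 286], [145, 283]] [[0.4306, 0.3603, 0.045], [0.5374, 0.3304, 0.045], [0.5062, -0.1362, 0.045], [0.3961, -0.1277, 0.045], [0.3915, 0.3585, 0.045]]
blank ((297.5, 229.0), (28.0, 113.0), 90.0)
[[0.5629, 0.1251, 0.069], [0.5692, -0.1492, 0.069], [0.5014, -0.1499, 0.069], [0.495, 0.1231, 0.069]] c [ 0.53201544 -0.01288366  0.069     ]
```

View pics/c1.png

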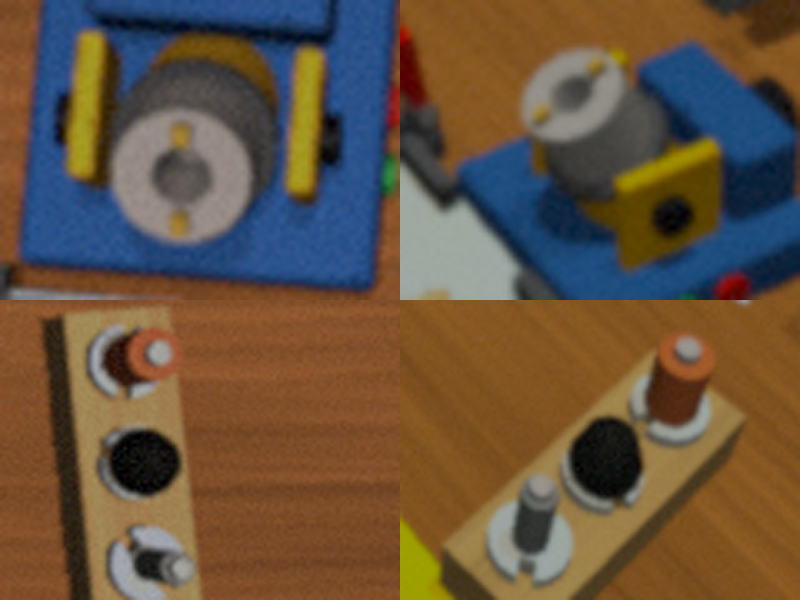

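The nose disc sits at crop (182,175) in the top view and (575,94) in the side view, with its brass dogs roughly along sander x. The red drum's slots show at about crop (128,390) in the top view and (643,425) in the side view. Next I'll fit these precisely.

```bash
python3 - <<'E'
from h import *
from scipy.optimize import least_squares
S=np.load("pics/side0.npy");T=np.load("pics/top0.npy")
def hsv(im): return [cv2.cvtColor(im,cv2.COLOR_RGB2HSV)[...,i].astype(int) for i in range(3)]
h,s,v=hsv(T)
bed=(s<55)&(v>120)
# bed edges by column transitions
near=[];far=[]
for c in range(170,335,3):
    col=np.where(bed[215:295,c])[0]+215
    if len(col): near.append((c,col.max()+.5))
    if len(col) and not 173<c<205 and not(205<=c<212): far.append((c,col.min()-.5))
def fit(P,z):
    W=np.array([onz("top",p,z)[:2] for p in P]); l=np.polyfit(W[:,1],W[:,0],1)
    for _ in range(4):
        r=W[:,0]-np.polyval(l,W[:,1]); k=abs(r)<max(.003,1.5*np.median(abs(r))); l=np.polyfit(W[k,1],W[k,0],1)
    return l,k.sum(),np.std(r[k])
print("near",fit(near,.045),"far",fit(far,.045))
R_=[];L_=[]
for r_ in range(236,282,2):
    col=np.where(bed[r_,140:355])[0]+140
    if r_>246:R_.append((col.max()+.5,r_))
    if r_<268:L_.append((col.min()-.5,r_))
print("right",[onz("top",p,.045)[:2].round(3).tolist() for p in R_][::3]);print("left",[onz("top",p,.045)[:2].round(3).tolist() for p in L_][::3])
# blue body
# blank
m=np.zeros(bed.shape,bool);m[250:284,240:336]=1
m&=(s>70)&(v>90)
# restrict to inside bed (above near line): 
n,lab,st,ce=cv2.connectedComponentsWithStats(m.astype(np.uint8)); print([(st[i].tolist()) for i in range(1,n) if st[i,4]>30])
# nose disc
import itertools
def disc(im,n,x,y,rad):
    h,s,v=hsv(im); m=np.zeros(h.shape,np.uint8); cv2.circle(m,(x,y),rad,1,-1)
    m&=((v>125)).astype(np.uint8)
    c=max(cv2.findContours(m,0,1)[0],key=cv2.contourArea)
    e=cv2.fitEllipse(cv2.convexHull(c)); return e
E1=disc(T,"top",236,205,17);E2=disc(S,"side",260,183,13);print(E1,E2, T[195,225],T[192,236])
def br(im,x0,x1,y0,y1):
    h,s,v=hsv(im);m=(h>15)&(h<32)&(s>90)&(v>110);k=np.zeros_like(m);k[y0:y1,x0:x1]=1;m&=k
    n,l,st,ce=cv2.connectedComponentsWithStats(m.astype(np.uint8));return [(ce[i].round(1).tolist(),int(st[i,4])) for i in range(1,n)]
print("brass top",br(T,224,248,190,220),"side",br(S,246,276,170,195))
# red drum & nut
for im,n,(x0,x1,y0,y1) in((T,"top",(425,460,190,225)),(S,"side",(362,400,285,335))):
    h,s,v=hsv(im)
    m=((h<9)|(h>174))&(s>130)&(v>60); 
    k=np.zeros_like(m);k[y0:y1,x0:x1]=1;m&=k
    ys,xs=np.where(m);print(n,"red",m.sum(),xs.min(),xs.max(),ys.min(),ys.max())
    g=(s<70)&(v>100)&k; nn,l,st,ce=cv2.connectedComponentsWithStats(g.astype(np.uint8));print([(ce[i].round(1).tolist(),st[i].tolist()) for i in range(1,nn) if st[i,4]>5])
def up(x,y,n): 
    return (400+(x+.5)/3.3333-.5,190+(y-300+.5)/3.3333-.5) if n=="top" else (300+(x-400+.5)/3.3333-.5,280+(y-300+.5)/3.3333-.5)
print("nut tri",tri(up(688,348,"side"),up(158,352,"top")))
for n,P in(("top",[(128,390),(145,335)]),("side",[(643,425),(527,567)])):
    for p in P: print(n,p,onz(n,up(*p,n),.067).round(4))
E
```

```text
near (array([0.05391098, 0.40103185]), np.int64(42), np.float64(0.0007365474524789251)) far (array([-0.02322938,  0.5400671 ]), np.int64(42), np.float64(0.02062472248353241))
right [[0.489, -0.135], [0.474, -0.135], [0.46, -0.133], [0.445, -0.133], [0.43, -0.131], [0.416, -0.131]]
left [[0.507, 0.338], [0.493, 0.34], [0.478, 0.339], [0.463, 0.341], [0.448, 0.34], [0.433, 0.374]]
[[248, 255, 83, 27, 1317], [240, 279, 54, 5, 128]]
((234.65406799316406, 205.5769500732422), (25.979768753051758, 29.65625762939453), 60.6478385925293) ((258.47149658203125, 180.8520050048828), (20.09459686279297, 25.417688369750977), 52.57809829711914) [84 77 75] [134 126 120]
brass top [([235.5, 196.8], 18), ([235.4, 214.1], 17)] side [([251.3, 175.9], 106), ([269.0, 173.8], 67), ([253.1, 187.1], 8)]
top red 10 437 450 203 213
[([430.8, 207.3], [427, 197, 10, 22, 106]), ([447.1, 205.3], [444, 202, 7, 7, 39]), ([442.3, 216.5], [439, 215, 8, 4, 24])]
side red 4 376 380 304 311
[([386.1, 294.4], [383, 292, 7, 6, 34]), ([371.4, 308.6], [369, 303, 6, 12, 52]), ([384.7, 317.6], [374, 309, 19, 15, 115])]
nut tri (array([ 0.59244012, -0.35348539,  0.13026857]), np.float64(0.0010951066378477538))
top (128, 390) [ 0.57  -0.353  0.067]
top (145, 335) [ 0.6105 -0.3655  0.067 ]
side (643, 425) [ 0.5631 -0.3555  0.067 ]
side (527, 567) [ 0.4297 -0.3824  0.067 ]
```

```bash
python3 - <<'E'
from h import *
from scipy.optimize import least_squares
S=np.load("pics/side0.npy");T=np.load("pics/top0.npy")
def crop(im,x,y): return cv2.resize(im[y:y+30,x:x+40,::-1],(400,300),interpolation=cv2.INTER_CUBIC)
cv2.imwrite("pics/c2.png",np.vstack([np.hstack([crop(T,422,193),crop(S,366,287)]),np.hstack([crop(T,216,190),crop(S,242,168)])]))
yaw=-np.radians(3.1)
def edge(im,x,y,rad,th):
    g=cv2.GaussianBlur(im.max(2),(0,0),.7); m=np.zeros(g.shape,np.uint8); cv2.circle(m,(x,y),rad,1,-1); m&=(g>th).astype(np.uint8)
    c=max(cv2.findContours(m,0,1)[0],key=cv2.contourArea); return cv2.convexHull(c)[:,0].astype(float)
out={}
for th in(100,110,120):
    A=edge(T,236,205,17,th);B=edge(S,260,183,14,th)
    print(th,cv2.fitEllipse(A.astype(np.float32)),cv2.fitEllipse(B.astype(np.float32)))
far=tri((264,178.2),(235.5,196.8));nr=tri((253.1,187.1),(235.4,214.1));print("dogs",far,nr)
d=far[0]-nr[0];print("mid",(far[0]+nr[0])/2,"len",np.linalg.norm(d),"tilt",np.degrees(np.arctan2(d[2],np.hypot(*d[:2]))),"hdg",np.degrees(np.arctan2(d[1],d[0])))
print("disc eye",tri((259.6,183.4),(236.1,204.6)))
print("nut z135",onz("top",(447.1,205.3),.133),onz("side",(386.1,294.4),.133))
E
```

```text
100 ((235.74867248535156, 206.8655548095703), (30.38070297241211, 31.95136070251465), 113.18299102783203) ((258.69476318359375, 180.71527099609375), (21.76051902770996, 28.127727508544922), 59.78573226928711)
110 ((235.6533203125, 207.07415771484375), (30.05264663696289, 31.51778221130371), 108.69058990478516) ((258.4413757324219, 180.59564208984375), (21.3367977142334, 27.794334411621094), 56.86377716064453)
120 ((234.5194091796875, 206.4292449951172), (27.230300903320312, 30.485042572021484), 40.55204772949219) ((258.27801513671875, 180.532958984375), (21.07625389099121, 27.609268188476562), 55.89484786987305)
dogs (array([0.59996969, 0.13097687, 0.14653466]), np.float64(0.0027006155532024413)) (array([0.56133644, 0.1317668 , 0.13111709]), np.float64(0.0020631912632991865))
mid [0.58065306 0.13137184 0.13882588] len 0.04160352219596169 tilt 21.751591517936532 hdg -1.1713640340836362
disc eye (array([0.58319876, 0.13020814, 0.13544931]), np.float64(0.0027271053788996977))
nut z135 [ 0.59163911 -0.35227184  0.133     ] [ 0.59049771 -0.35543136  0.133     ]
```

View pics/c2.png

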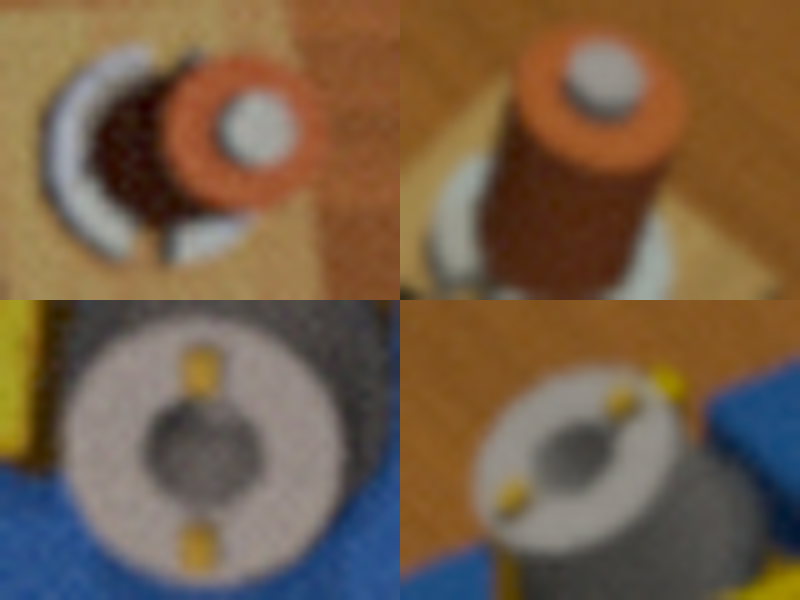

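```bash
python3 - <<'E'
from h import *
from scipy.optimize import least_squares
def N(n,x,y,ox,oy): return (ox+(x+.5)/10-.5,oy+(y+.5)/10-.5)
tp=[N("top",x,y-300,216,190) for x,y in[(62,440),(345,462),(203,315),(203,588),(95,365),(305,360),(315,548),(95,535)]]
sp=[N("s",x-400,y-300,242,168) for x,y in[(500,405),(560,372),(640,370),(680,400),(683,440),(660,490),(610,535),(540,555),(490,530),(473,480)]]
rays=[ray("top",p) for p in tp]; rs=[ray("side",p) for p in sp]
yaw=-np.radians(3.1)
def res(q,rr,t=None):
    c=q[:3]; t=q[3] if t is None else t
    n=np.array([-np.sin(t)*np.cos(yaw),-np.sin(t)*np.sin(yaw),np.cos(t)])
    return [np.linalg.norm(e+d*((c-e)@n)/(d@n)-c)-.032 for e,d in rr]
for off in (0,1):
  for tdeg in (None,22,24,27,30,34):
    f=least_squares(lambda q:res(q,rays+rs,None if tdeg is None else np.radians(tdeg)),[.582,.13,.137,.5]); print(tdeg,f.x[:3].round(4),np.degrees(f.x[3]).round(1),"rms mm",1e3*np.sqrt(np.mean(f.fun**2)).round(5))
  break
# camera-only fits
for nm,r in(("top",rays),("side",rs)):
    f=least_squares(lambda q:res(q,r),[.582,.13,.137,.5]);print(nm,f.x[:3].round(4),np.degrees(f.x[3]),1e3*np.sqrt(np.mean(f.fun**2)))
b=onz("top",N("t",150,250,422,193),.067);a=onz("top",N("t",173,52,422,193),.067);c=onz("top",N("t",154,155,422,193),.067)
print("notches",b,a,"hdg",np.degrees(np.arctan2(*(a-b)[1::-1])),"flange c",c)
# hints: dogs heading on top image at z
p=[onz("top",N("t",x,y-300,216,190),z) for x,y,z in((200,372,.149),(198,545,.132))];print("dogs hdg",np.degrees(np.arctan2(*(p[0]-p[1])[1::-1])),p)
# blank
T=np.load("pics/top0.npy");h=cv2.cvtColor(T,cv2.COLOR_RGB2HSV).astype(int)
m=np.zeros(T.shape[:2],np.uint8);m[253:282,243:334]=1
m&=((h[...,1]>70)&(h[...,2]>90)&(h[...,0]<24)).astype(np.uint8);m=cv2.morphologyEx(m,2,np.ones((3,3),np.uint8))
c=max(cv2.findContours(m,0,1)[0],key=cv2.contourArea);rc=cv2.minAreaRect(c);q=np.array([onz("top",k,.069)[:2] for k in cv2.boxPoints(rc)]);print("blank",rc,q.round(4).tolist(),q.mean(0))
E
```

```text
None [0.5821 0.1299 0.1373] 23.5 rms mm 2.0
22 [0.5821 0.13   0.1373] 28.6 rms mm 2.02
24 [0.582  0.1299 0.1373] 28.6 rms mm 2.0
27 [0.582  0.1299 0.1373] 28.6 rms mm 2.12
30 [0.582  0.1298 0.1374] 28.6 rms mm 2.39
34 [0.5819 0.1296 0.1375] 28.6 rms mm 2.9499999999999997
top [0.579  0.1285 0.1598] 22.069604988926564 0.3708866032557113
side [0.5536 0.0842 0.181 ] 24.086969481668746 0.8617851571541005
notches [ 0.56768932 -0.34933044  0.067     ] [ 0.61609898 -0.35508264  0.067     ] hdg -6.7763171665049855 flange c [ 0.59083626 -0.35038288  0.067     ]
dogs hdg -1.5139392085838528 [array([0.59867754, 0.13131887, 0.149     ]), array([0.56050606, 0.13232772, 0.132     ])]
blank ((288.8734130859375, 267.7928771972656), (82.01660919189453, 16.02073860168457), 7.853313446044922) [[0.4302, 0.1063], [0.4683, 0.1021], [0.4462, -0.0942], [0.4082, -0.0896]] [0.43823028 0.00613438]
```

```bash
cat >> h.py <<'E'
def go(p,heading,tilt=0,rot_first=True,v=1):
    """heading deg of tool -x (horizontal); tilt deg: tool z leans to that heading"""
    from cell import observe
    o=observe(); P=np.array(o["position"]); M=R.from_rotvec(o["ee_rot"])
    H,t=np.radians(heading),np.radians(tilt); f=np.array([np.cos(H),np.sin(H),0]); u=np.array([0,0,1.])
    z=np.sin(t)*f-np.cos(t)*u; x=-np.cos(t)*f-np.sin(t)*u; G=R.from_matrix(np.c_[x,np.cross(z,x),z])
    d=np.asarray(p)-P
    print("clk",round(o["clock"],2),"pos",P.round(4),"F",np.round(o["force"],1),"w",round(o["width"]*.0918,4),"gf",round(o["gripper_force"],1))
    print(" shift now-axes",M.inv().apply(d).round(4)," goal-axes",G.inv().apply(d).round(4)," turn",(M.inv()*G).as_rotvec().round(4))
E
python3 -m pendant '[0,0,0,0,0,-0.119,0.09,0,0,0,0,0,-0.118,0.09,-0.028,-0.052,0,0,0,0,0.09,-0.028,-0.052,0,0,0,0,0.09,-0.028,-0.052,0,0,0,0,0.09,-0.028,-0.052,0,0,0,0,0.09,-0.028,-0.052,0,0,0,0,0.09,-0.028,-0.052,0,0,0,0,0.09,-0.028,-0.052,0,0,0,0,0.09,-0.028,-0.052,0,0,0,0,0.09]' 30
python3 -m pendant '[-0.028,-0.052,0,0,0,0,0.09,-0.028,-0.052,0,0,0,0,0.09,-0.028,-0.052,0,0,0,0,0.09,-0.028,-0.052,0,0,0,0,0.09,-0.028,-0.052,0,0,0,0,0.09,-0.028,-0.052,0,0,0,0,0.09,-0.028,-0.052,0,0,0,0,0.09,-0.028,-0.052,0,0,0,0,0.09,0,0,0,0,0,0,0.09]'
python3 -c "
from h import *
go((.591,-.352,.238),-6.8)"
```

```text
clock: 1.35
position: [0.3911, 0.1443, 0.2377]
ee_rot: [0.186, 3.136, 0.0]
force: [1.2, -0.0, -0.7]
width: 0.979
gripper_force: 0.0
clock: 2.48
position: [0.5632, -0.2987, 0.2368]
ee_rot: [-0.196, -3.134, 0.005]
force: [-0.6, -0.6, -0.1]
width: 0.98
gripper_force: 0.0
clk 2.48 pos [ 0.5632 -0.2987  0.2368] F [-0.6 -0.6 -0.1] w 0.09 gf 0.0
 shift now-axes [-0.0342 -0.0494 -0.0011]  goal-axes [-0.0339 -0.0496 -0.0012]  turn [-0.0031 -0.0012 -0.0062]
```

```bash

python3 -m pendant '[-0.034,-0.05,0,0,0,-0.006,0.09,0,0,0.05,0,0,0,0.09,0,0,0.05,0,0,0,0.09,0,0,0,0,0,0,0.09,0,0,0,0,0,0,0.09]'
python3 - <<'E'
from h import *
from cell import get_image
go((.591,-.352,.090),-6.8)
T=get_image("top");S=get_image("side")
a=cv2.resize(T[175:235,405:485,::-1],(400,300),interpolation=2);b=cv2.resize(S[265:325,345:425,::-1],(400,300),interpolation=2)
cv2.imwrite("pics/g1.png",np.hstack([a,b]))
E
```

```text
clock: 3.1
position: [0.5925, -0.3471, 0.1396]
ee_rot: [0.176, 3.135, -0.001]
force: [0.2, 0.0, 0.7]
width: 0.98
gripper_force: 0.0
clk 3.1 pos [ 0.5925 -0.3471  0.1396] F [0.2 0.  0.7] w 0.09 gf 0.0
 shift now-axes [ 0.001  -0.005   0.0496]  goal-axes [ 0.0009 -0.005   0.0496]  turn [-0.0006  0.0016  0.0063]
```

View pics/g1.png

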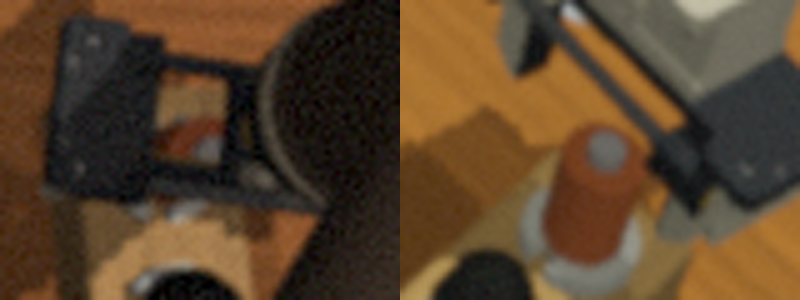

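The top view shows the fingers straddling the red drum, and the side view shows the drum at (605,160) between them. I'll shift 5 mm in y, descend and grip.

```bash

python3 -m pendant '[0.001,-0.005,0.025,0,0,0.006,0.09,0,0,0.025,0,0,0,0.09,0,0,0,0,0,0,0.09,0,0,0,0,0,0,0.03,0,0,0,0,0,0,0.03,0,0,0,0,0,0,0.03,0,0,0,0,0,0,0.03,0,0,0,0,0,0,0.03]' 35
python3 -c "
from h import *
go((.591,-.352,.27),-6.8)"
```

```text
clock: 4.2
position: [0.5902, -0.3519, 0.0878]
ee_rot: [0.187, 3.136, -0.0]
force: [-0.8, 0.2, -0.7]
width: 0.485
gripper_force: 0.0
clk 4.2 pos [ 0.5902 -0.3519  0.0878] F [-0.8  0.2 -0.7] w 0.0445 gf 0.0
 shift now-axes [-0.0008  0.     -0.1822]  goal-axes [-0.0008  0.     -0.1822]  turn [ 0.      0.0001 -0.0001]
```

```bash

python3 -m pendant '[0,0,0,0,0,0,0.03,0,0,0,0,0,0,0.03,0,0,0,0,0,0,0.03]' 35
python3 -m pendant '[0,0,-0.045,0,0,0,0.03,0,0,-0.045,0,0,0,0.03,0,0,-0.045,0,0,0,0.03,0,0,-0.045,0,0,0,0.03,0,0,0,0,0,0,0.03]' 35
python3 -c "
from h import *
go((.4,-.05,.27),-2,0)"
```

```text
clock: 4.58
position: [0.5901, -0.352, 0.0877]
ee_rot: [-0.187, -3.136, 0.0]
force: [-1.6, 0.4, 0.2]
width: 0.408
gripper_force: 35.0
clock: 5.2
position: [0.5914, -0.3532, 0.2716]
ee_rot: [0.186, 3.13, -0.004]
force: [-0.1, -0.8, -2.0]
width: 0.41
gripper_force: 35.0
clk 5.2 pos [ 0.5914 -0.3532  0.2716] F [-0.1 -0.8 -2. ] w 0.0376 gf 35.0
 shift now-axes [ 0.226   0.2783 -0.0004]  goal-axes [0.2019 0.2963 0.0016]  turn [-0.0026  0.0059 -0.0841]
```

```bash

python3 -c "
from h import *
go((.5365,.133,.27),-2.3,0)"
python3 -m pendant '[0,0,0,0,0,-0.079,0.03,0.006,0.0535,0,0,0,0,0.03,0.006,0.0535,0,0,0,0,0.03,0.006,0.0535,0,0,0,0,0.03,0.006,0.0535,0,0,0,0,0.03,0.006,0.0535,0,0,0,0,0.03,0.006,0.0535,0,0,0,0,0.03,0.006,0.0535,0,0,0,0,0.03,0.006,0.0535,0,0,0,0,0.03,0.006,0.0535,0,0,0,0,0.03]'
python3 -m pendant '[0,0,0,0,0,0,0.03,0,0,0,0,0,0,0.03]'
python3 -c "
from h import *
go((.5365,.133,.26),-2.3,25)"
```

```text
clk 5.2 pos [ 0.5914 -0.3532  0.2716] F [-0.1 -0.8 -2. ] w 0.0376 gf 35.0
 shift now-axes [ 1.122e-01  4.763e-01 -2.000e-04]  goal-axes [0.0744 0.4836 0.0016]  turn [-0.0026  0.0059 -0.0789]
clock: 6.45
position: [0.5543, 0.133, 0.2664]
ee_rot: [-0.063, -3.139, 0.001]
force: [1.3, -0.9, -1.6]
width: 0.408
gripper_force: 35.0
clock: 6.7
position: [0.5548, 0.1308, 0.2666]
ee_rot: [-0.062, -3.139, 0.002]
force: [1.0, -1.1, -1.7]
width: 0.408
gripper_force: 35.0
clk 6.7 pos [0.5548 0.1308 0.2666] F [ 1.  -1.1 -1.7] w 0.0374 gf 35.0
 shift now-axes [0.0183 0.0014 0.0066]  goal-axes [ 0.0194  0.0014 -0.0018]  turn [-0.0012 -0.438   0.0009]
```

```bash

python3 -m pendant '[0,0,0,0,-0.146,0,0.03,0,0,0,0,-0.146,0,0.03,0,0,0,0,-0.146,0,0.03,0.02,0.0015,0.01,0,0,0,0.03,0,0,0,0,0,0,0.03,0,0,0,0,0,0,0.03]'
python3 - <<'E'
from h import *
from cell import get_image
go((.5365,.133,.2348),-2.3,25)
T=get_image("top");S=get_image("side");np.save("pics/t2.npy",T);np.save("pics/s2.npy",S)
a=cv2.resize(T[160:235,190:290,::-1],(400,300),interpolation=2);b=cv2.resize(S[110:215,195:335,::-1],(400,300),interpolation=2)
cv2.imwrite("pics/g2.png",np.hstack([a,b]))
E
```

```text
clock: 7.45
position: [0.5427, 0.1324, 0.2509]
ee_rot: [0.057, 2.702, -0.013]
force: [0.4, -0.3, -2.9]
width: 0.41
gripper_force: 35.0
clk 7.45 pos [0.5427 0.1324 0.2509] F [ 0.4 -0.3 -2.9] w 0.0376 gf 35.0
 shift now-axes [0.0124 0.0004 0.0119]  goal-axes [0.0124 0.0004 0.0119]  turn [-0.0007  0.0023 -0.0015]
```

View pics/g2.png

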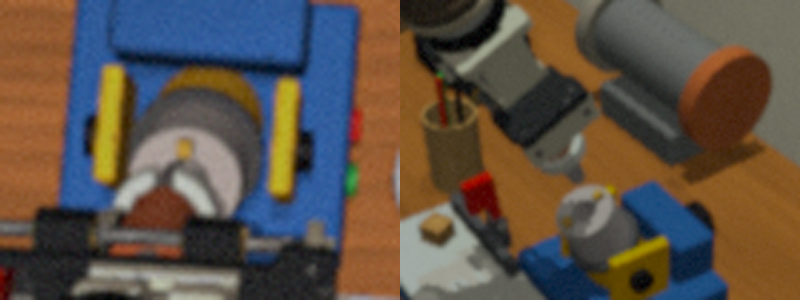

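The drum hangs above the nose with its far slot at (165,172) pointing at the far dog at (184,148). In the side view the shank tip is near (575,180). I'll compare predicted and seen pixels to find any bias between camera and arm.

```bash
python3 - <<'E'
from h import *
from cell import observe
o=observe();P=o["position"];n=-R.from_rotvec(o["ee_rot"]).as_matrix()[:,2]
print("n",n.round(3))
for nm,k in(("tip",-.0778),("flange_under",-.0328),("flange_top",-.0208)):
    p=P+k*n; print(nm,p.round(4),"side",proj("side",p).round(1),"top",proj("top",p).round(1))
S=np.load("pics/s2.npy");T=np.load("pics/t2.npy")
a=cv2.resize(S[150:195,235:295,::-1],(400,300),interpolation=2);b=cv2.resize(T[190:220,210:250,::-1],(400,300),interpolation=2)
cv2.imwrite("pics/g3.png",np.hstack([a,b]))
E
```

```text
n [-0.425  0.017  0.905]
tip [0.576  0.1314 0.1806] side [256.2 171.9] top [233.7 205.5]
flange_under [0.5568 0.1322 0.2213] side [249.8 162.6] top [231.  212.8]
flange_top [0.5518 0.1324 0.2321] side [248. 160.] top [230.3 214.8]
```

View pics/g3.png

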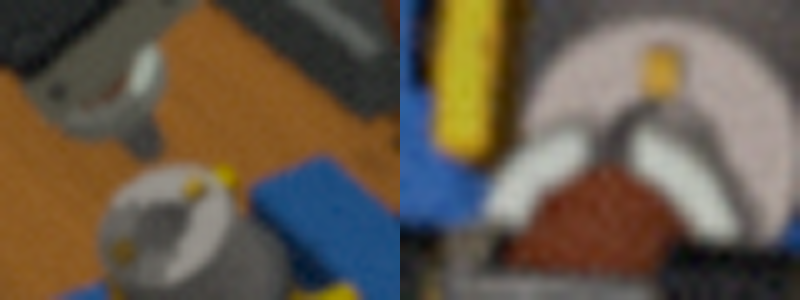

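```bash
python3 - <<'E'
from h import *
from cell import observe
print(tri((259.35,183.65),(235.9,204.7)),tri((258.8,183.4),(235.5,204.7)))
o=observe();P=o["position"];M=R.from_rotvec(o["ee_rot"]).as_matrix();n=-M[:,2]
print("flange edge top pred",proj("top",P-.0208*n-.027*M[:,0]),proj("top",P-.0328*n-.027*M[:,0]))
for c in((.582,.131,.137),(.5825,.1305,.136)):
    print(proj("side",c),proj("top",c)); c=np.array(c)
    print("shift to seat",(M.T@(c+.0328*n-P)).round(4))
E
```

```text
(array([0.58292081, 0.13088118, 0.13421176]), np.float64(0.0023802104025525774)) (array([0.58240224, 0.13202752, 0.13471489]), np.float64(0.0013158658170258832))
flange edge top pred [230.50166044 202.64682767] [231.26771303 200.71614834]
[258.63237542 183.04129893] [235.99760031 204.5537875 ]
shift to seat [ 0.013  -0.0001  0.087 ]
[258.88067674 183.32686682] [236.26627457 204.38150193]
shift to seat [ 0.013  -0.0006  0.0881]
```

```bash

python3 -m pendant '[0.013,0,0,0,0,0,0.03,0,0,0.03,0,0,0,0.03,0,0,0.02,0,0,0,0.03,0,0,0.01,0,0,0,0.03,0,0,0,0,0,0,0.03]'
python3 -m pendant '[0,0,0.005,0,0,0,0.03,0,0,0.005,0,0,0,0.03,0,0,0,0,0,0,0.03]'
python3 - <<'E'
from h import *
from cell import observe
c=np.array((.5823,.1313,.1357));o=observe();M=R.from_rotvec(o["ee_rot"]).as_matrix()
go(c-.0328*M[:,2],-2.3,25)
E
```

```text
clock: 8.18
position: [0.5557, 0.1324, 0.1901]
ee_rot: [0.055, 2.704, -0.013]
force: [-0.7, -0.8, -2.6]
width: 0.411
gripper_force: 35.0
clock: 8.55
position: [0.5595, 0.1327, 0.1812]
ee_rot: [0.054, 2.703, -0.012]
force: [-0.9, 0.6, -1.3]
width: 0.407
gripper_force: 35.0
clk 8.55 pos [0.5595 0.1327 0.1812] F [-0.9  0.6 -1.3] w 0.0374 gf 35.0
 shift now-axes [-0.0014 -0.0005  0.0181]  goal-axes [-0.0014 -0.0005  0.0181]  turn [0.0001 0.0016 0.0003]
```

```bash

python3 -m pendant '[-0.0014,-0.0005,0.004,0,0,0,0.03,0,0,0.003,0,0,0,0.03,0,0,0,0,0,0,0.03]'
python3 -m pendant '[0,0,0.003,0,0,0,0.03,0,0,0,0,0,0,0.03]'
python3 -m pendant '[0,0,0.003,0,0,0,0.03,0,0,0,0,0,0,0.03]'
```

```text
clock: 8.93
position: [0.5637, 0.1319, 0.1753]
ee_rot: [0.054, 2.703, -0.012]
force: [0.1, -0.1, -3.1]
width: 0.408
gripper_force: 35.0
clock: 9.18
position: [0.565, 0.1319, 0.1726]
ee_rot: [0.054, 2.703, -0.012]
force: [0.2, -0.3, -1.9]
width: 0.404
gripper_force: 35.0
clock: 9.43
position: [0.5661, 0.1318, 0.1698]
ee_rot: [0.054, 2.704, -0.012]
force: [-1.9, -0.2, -2.8]
width: 0.406
gripper_force: 35.0
```

```bash

python3 -m pendant '[0,0,0.002,0,0,0,0.03,0,0,0,0,0,0,0.03]'
python3 -m pendant '[0,0,0.002,0,0,0,0.03,0,0,0,0,0,0,0.03]'
python3 -m pendant '[0,0,0.002,0,0,0,0.03,0,0,0,0,0,0,0.03]'
```

```text
clock: 9.68
position: [0.5669, 0.1318, 0.1683]
ee_rot: [0.054, 2.704, -0.012]
force: [-4.9, 0.2, 3.2]
width: 0.411
gripper_force: 35.0
clock: 9.93
position: [0.568, 0.1319, 0.1678]
ee_rot: [0.054, 2.702, -0.01]
force: [-15.9, -1.3, 22.5]
width: 0.408
gripper_force: 35.0
clock: 10.18
position: [0.5693, 0.1319, 0.1667]
ee_rot: [0.055, 2.701, -0.01]
force: [-20.0, -2.0, 29.7]
width: 0.408
gripper_force: 35.0
```

```bash

python3 -m pendant '[0,0,-0.002,0,0,0,0.03,0,0,0,0,0,0,0.03]'
python3 -m pendant '[0,0,0,0,0,0,0.045,0,0,0,0,0,0,0.06,0,0,0,0,0,0,0.06,0,0,0,0,0,0,0.06,0,0,0,0,0,0,0.06]'
python3 -m pendant '[0,0,-0.05,0,0,0,0.06,0,0,-0.05,0,0,0,0.06,0,0,-0.05,0,0,0,0.06,0,0,0,0,0,0,0.06]'
python3 - <<'E'
from h import *
from cell import get_image
T=get_image("top");S=get_image("side");np.save("pics/t3.npy",T);np.save("pics/s3.npy",S)
a=cv2.resize(T[180:240,200:280,::-1],(400,300),interpolation=2);b=cv2.resize(S[145:205,220:300,::-1],(400,300),interpolation=2)
cv2.imwrite("pics/g4.png",np.hstack([a,b]))
E
```

```text
clock: 10.42
position: [0.5682, 0.132, 0.1667]
ee_rot: [0.054, 2.702, -0.011]
force: [-1.3, 0.3, -2.9]
width: 0.411
gripper_force: 35.0
clock: 11.05
position: [0.568, 0.1318, 0.1665]
ee_rot: [0.054, 2.703, -0.012]
force: [0.1, 0.5, 0.4]
width: 0.654
gripper_force: 0.0
clock: 11.55
position: [0.5049, 0.1355, 0.306]
ee_rot: [0.053, 2.698, -0.005]
force: [0.3, 0.8, 0.5]
width: 0.658
gripper_force: 0.0
```

View pics/g4.png

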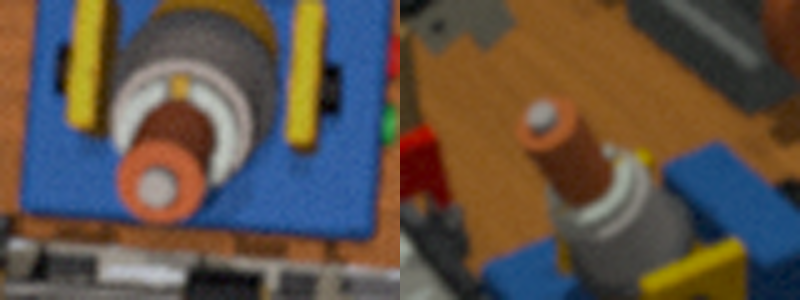

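The brass dog shows inside the flange slot at (180,85) in the top view, and the flange looks flush on the nose face in the side view. I'll check the depth and tilt from the nut at (155,187) and (541,116).

```bash
python3 - <<'E'
from h import *
def nut(n,x0,x1,y0,y1):
    im=np.load(f"pics/{n[0]}3.npy");h=cv2.cvtColor(im,cv2.COLOR_RGB2HSV).astype(int)
    m=((h[...,1]<80)&(h[...,2]>110)).astype(np.uint8);k=np.zeros_like(m);k[y0:y1,x0:x1]=1
    nn,l,st,ce=cv2.connectedComponentsWithStats(m*k);return ce[1+st[1:,4].argmax()],st[1:,4].max()
t=nut("top",224,238,211,223);s=nut("side",242,254,162,174);print(t,s)
p,g=tri(s[0],t[0]);print("nut",p,g)
for c in((.5823,.1313,.1357),(.582,.131,.137),(.5829,.1309,.1342)):
    d=p-c;print(np.linalg.norm(d),"tilt",np.degrees(np.arctan2(np.hypot(d[0],d[1]),d[2])))
E
```

```text
(array([231.06818182, 217.04545455]), np.int32(44)) (array([247.89473684, 167.42105263]), np.int32(19))
nut [0.5493306  0.13295008 0.20752051] 0.0015416143297702718
0.07904359584118319 tilt 24.684803980251676
0.07774467905107496 tilt 24.89533471490761
0.0806660084657468 tilt 24.640810762508217
```

```bash
python3 - <<'E'
from h import *
from cell import observe
def red(n,x0,x1,y0,y1):
    im=np.load(f"pics/{n}0.npy");h=cv2.cvtColor(im,cv2.COLOR_RGB2HSV).astype(int)
    m=(((h[...,0]<6)|(h[...,0]>172))&(h[...,1]>170)&(h[...,2]>80)).astype(np.uint8);k=np.zeros_like(m);k[y0:y1,x0:x1]=1
    ys,xs=np.where(m*k);return np.c_[xs,ys]
t=red("top",175,205,215,245);s=red("side",205,240,160,205)
for n,a in(("top",t),("side",s)):print(n,len(a),a.min(0),a.max(0),a.mean(0))
print(tri(s.mean(0),t.mean(0)))
yaw=-np.radians(3.1);O=np.array([.5793,.1317,0]);Rz=R.from_euler("z",yaw)
W=lambda x,y,z:O+Rz.apply([x,y,z])
H=W(-.05,.107,.078);print("hinge",H,"top px",proj("top",H),"side",proj("side",H))
for a in(1.2,1.4,1.57,1.75,1.95):
    q=[W(-.05-.062*np.cos(a)+.005*np.sin(a),y,.078+.062*np.sin(a)+.005*np.cos(a)) for y in(.1,.114)]
    print(a,[proj("top",p).round(1).tolist() for p in q],[proj("side",p).round(1).tolist() for p in q])
o=observe();print(o["joints"].round(2))
go(W(-.05+.06,.107,.30),-3.1+90,0);go(W(-.05+.06,.107,.30),-3.1-90,0)
E
```

```text
top 86 [184 224] [190 237] [187.26744186 230.37209302]
side 118 [217 171] [229 185] [222.73728814 177.61016949]
(array([0.52219941, 0.24464206, 0.11372782]), np.float64(0.0026822846474747713))
hinge [0.5351596  0.24124736 0.078     ] top px [192.21081298 225.09634288] side [227.53163959 185.51034   ]
1.2 [[189.5, 231.9], [183.4, 231.4]] [[221.6, 173.6], [219.5, 171.3]]
1.4 [[189.8, 226.5], [183.7, 226.0]] [[225.1, 171.6], [223.0, 169.3]]
1.57 [[190.2, 221.9], [184.1, 221.4]] [[228.2, 170.5], [226.0, 168.2]]
1.75 [[190.8, 217.1], [184.7, 216.6]] [[231.4, 169.7], [229.3, 167.5]]
1.95 [[191.6, 212.2], [185.6, 211.7]] [[234.8, 169.6], [232.7, 167.3]]
[-0.95 -0.03  0.42  2.09  0.36  0.74  0.78]
clk 11.65 pos [0.5043 0.1346 0.3026] F [-0.2  0.4 -0.7] w 0.0599 gf 0.0
 shift now-axes [-0.0773  0.1069  0.0392]  goal-axes [-0.1082 -0.085   0.0026]  turn [-0.3398  0.3469 -1.5291]
clk 11.65 pos [0.5043 0.1346 0.3026] F [-0.2  0.4 -0.7] w 0.0599 gf 0.0
 shift now-axes [-0.0773  0.1069  0.0392]  goal-axes [0.1082 0.085  0.0026]  turn [0.3482 0.3411 1.5575]
```

```bash

python3 -m pendant '[0,0,0,0,0.146,0,0,0,0,0,0,0.146,0,0,0,0,0,0,0.144,0,0,0,0,0,0,0,0,0]'
python3 -c "
from cell import observe
print(observe()['joints'].round(2))"
python3 -m pendant '[0,0,0,0,0,-0.17,0,0,0,0,0,0,-0.17,0,0,0,0,0,0,0,0]'
python3 -c "
from cell import observe
print(observe()['joints'].round(2))"
```

```text
clock: 12.15
position: [0.506, 0.1333, 0.2999]
ee_rot: [-0.068, -3.14, 0.007]
force: [-0.6, -1.0, -0.1]
width: 0.27
gripper_force: 0.0
[-0.81  0.23  0.56  1.76 -0.13  1.19  1.31]
clock: 12.52
position: [0.5037, 0.1339, 0.3015]
ee_rot: [-0.467, 3.104, -0.002]
force: [0.0, 0.3, 0.2]
width: 0.006
gripper_force: 0.0
[-0.77  0.22  0.51  1.76 -0.11  1.19  1.63]
```

```bash

python3 -m pendant '[0,0,0,0,0,0.18,0,0,0,0,0,0,0.18,0,0,0,0,0,0,0.18,0,0,0,0,0,0,0.18,0,0,0,0,0,0,0.18,0,0,0,0,0,0,0.18,0,0,0,0,0,0,0.18,0,0,0,0,0,0,0.18,0,0,0,0,0,0,0.18,0,0,0,0,0,0,0.18,0]'
python3 - <<'E'
from h import *
from cell import observe
O=np.array([.5793,.1317,0]);W=lambda x,y,z:O+R.from_euler("z",-3.1,degrees=True).apply([x,y,z])
print(observe()["joints"].round(2));go(W(.0,.108,.30),-93.1,0)
E
```

```text
clock: 13.78
position: [0.5039, 0.1341, 0.3018]
ee_rot: [2.152, 2.285, 0.002]
force: [0.3, 0.2, 0.2]
width: 0.006
gripper_force: 0.0
[-1.02  0.25  0.83  1.77 -0.2   1.2  -0.07]
clk 13.78 pos [0.5039 0.1341 0.3018] F [0.3 0.2 0.2] w 0.0005 gf 0.0
 shift now-axes [0.1004 0.0874 0.002 ]  goal-axes [0.1097 0.0754 0.0018]  turn [0.0027 0.0004 0.114 ]
```

```bash

python3 -m pendant '[0,0,0,0,0,0.114,0,0.037,0.025,0,0,0,0,0,0.037,0.025,0,0,0,0,0,0.036,0.0254,0,0,0,0,0,0,0,0.05,0,0,0,0,0,0,0.05,0,0,0,0,0,0,0.05,0,0,0,0,0,0,0.026,0,0,0,0,0,0,0,0,0,0,0]'
python3 - <<'E'
from h import *
O=np.array([.5793,.1317,0]);W=lambda x,y,z:O+R.from_euler("z",-3.1,degrees=True).apply([x,y,z])
go(W(-.061,.108,.124),-93.1,0)
E
```

```text
clock: 14.9
position: [0.583, 0.2404, 0.1244]
ee_rot: [2.272, 2.168, -0.004]
force: [-0.0, -0.3, 0.6]
width: 0.006
gripper_force: 0.0
clk 14.9 pos [0.583  0.2404 0.1244] F [-0.  -0.3  0.6] w 0.0005 gf 0.0
 shift now-axes [-0.0003 -0.0588  0.0005]  goal-axes [-0.0008 -0.0588  0.0004]  turn [-0.0008  0.0026  0.0072]
```

```bash

python3 -m pendant '[0,-0.015,0,0,0,0,0,0,-0.015,0,0,0,0,0,0,-0.015,0,0,0,0,0,0,-0.015,0,0,0,0,0,0,-0.015,0,0,0,0,0,0,-0.015,0,0,0,0,0]'
python3 -m pendant '[0,0,0.008,0,0,0,0,0,0,0.008,0,0,0,0,0,0,0.006,0,0,0,0,0,0,0.004,0,0,0,0,0,0,0,0,0,0,0]'
python3 -m pendant '[0,0,0.002,0,0,0,0,0,0,0,0,0,0,0]'
```

```text
clock: 15.65
position: [0.4939, 0.245, 0.1264]
ee_rot: [2.268, 2.172, 0.003]
force: [-0.1, 0.1, 0.8]
width: 0.01
gripper_force: 0.3
clock: 16.27
position: [0.495, 0.2446, 0.0998]
ee_rot: [2.268, 2.171, 0.001]
force: [-0.3, 0.5, 0.6]
width: 0.008
gripper_force: 0.0
clock: 16.52
position: [0.4951, 0.2448, 0.0983]
ee_rot: [2.268, 2.172, 0.002]
force: [-0.4, -0.2, 0.1]
width: 0.004
gripper_force: 0.0
```

```bash

python3 -m pendant '[0,0,0.002,0,0,0,0,0,0,0,0,0,0,0]'
python3 -m pendant '[0,0,0.002,0,0,0,0,0,0,0,0,0,0,0]'
python3 -m pendant '[0,0,0.002,0,0,0,0,0,0,0,0,0,0,0]'
```

```text
clock: 16.77
position: [0.4949, 0.2449, 0.0962]
ee_rot: [2.268, 2.172, 0.002]
force: [-0.7, -0.0, -0.1]
width: 0.008
gripper_force: 0.0
clock: 17.02
position: [0.495, 0.245, 0.0944]
ee_rot: [2.268, 2.172, 0.002]
force: [0.0, -0.2, 2.6]
width: 0.005
gripper_force: 1.0
clock: 17.27
position: [0.4951, 0.2451, 0.0939]
ee_rot: [2.269, 2.173, 0.004]
force: [-7.8, -1.7, 24.3]
width: 0.003
gripper_force: 12.3
```

```bash

python3 -m pendant '[0,0,-0.03,0,0,0,0,0,0,-0.05,0,0,0,0,0,0,-0.05,0,0,0,0.03,0,0,0,0,0,0,0.075,0,0,0,0,0,0,0.075]' 15
python3 - <<'E'
from h import *
from cell import get_image
go((.4296,-.0685,.22),-96.4,0)
T=get_image("top");S=get_image("side");np.save("pics/t4.npy",T)
a=cv2.resize(T[170:305,140:360,::-1],(550,338),interpolation=2);b=cv2.resize(S[150:230,190:270,::-1],(240,240),interpolation=2)
c=np.zeros((338,790,3),np.uint8);c[:,:550]=a;c[:240,550:]=b;cv2.imwrite("pics/g5.png",c)
m=cv2.cvtColor(T,cv2.COLOR_RGB2HSV).astype(int);h=m
m=np.zeros(T.shape[:2],np.uint8);m[253:282,243:334]=1
m&=((h[...,1]>70)&(h[...,2]>90)&(h[...,0]<24)).astype(np.uint8);m=cv2.morphologyEx(m,2,np.ones((3,3),np.uint8))
c=max(cv2.findContours(m,0,1)[0],key=cv2.contourArea);print(cv2.minAreaRect(c))
E
```

```text
clock: 17.9
position: [0.4943, 0.245, 0.2219]
ee_rot: [2.268, 2.173, 0.002]
force: [0.6, 0.3, -0.5]
width: 0.282
gripper_force: 0.0
clk 17.9 pos [0.4943 0.245  0.2219] F [ 0.6  0.3 -0.5] w 0.0259 gf 0.0
 shift now-axes [-0.316  -0.0512  0.0017]  goal-axes [-0.3188 -0.0294  0.0019]  turn [ 0.0015 -0.0003  0.0689]
((288.8599548339844, 267.84539794921875), (82.01222229003906, 16.157230377197266), 7.721825122833252)
```

View pics/g5.png

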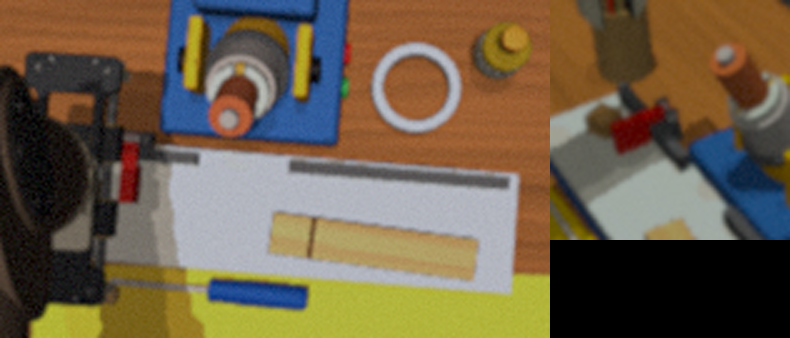

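The flag is down across the bed at (128,170), the drum is still seated, and the blank hasn't moved. Now I'll grip the blank near its right end.

```bash

python3 -m pendant '[0,0,0,0,0,0.069,0.065,-0.0456,-0.0042,0,0,0,0,0.065,-0.0456,-0.0042,0,0,0,0,0.065,-0.0456,-0.0042,0,0,0,0,0.065,-0.0456,-0.0042,0,0,0,0,0.065,-0.0456,-0.0042,0,0,0,0,0.065,-0.0456,-0.0042,0,0,0,0,0.065,-0.0456,-0.0042,0,0,0,0,0.065,0,0,0.05,0,0,0,0.065,0,0,0.05,0,0,0,0.065]' 15
python3 -m pendant '[0,0,0,0,0,0,0.065]'
python3 -c "
from h import *
go((.4296,-.0685,.061),-96.4,0)"
```

```text
clock: 19.25
position: [0.4298, -0.0694, 0.1206]
ee_rot: [2.342, 2.091, 0.003]
force: [1.8, 2.2, -0.8]
width: 0.713
gripper_force: 0.0
clock: 19.38
position: [0.4267, -0.0694, 0.1194]
ee_rot: [-2.342, -2.089, 0.009]
force: [-0.6, -0.1, 0.5]
width: 0.703
gripper_force: 0.0
clk 19.38 pos [ 0.4267 -0.0694  0.1194] F [-0.6 -0.1  0.5] w 0.0645 gf 0.0
 shift now-axes [0.0014 0.0031 0.0584]  goal-axes [0.0013 0.0028 0.0584]  turn [-0.006   0.0024 -0.0024]
```

```bash

python3 -m pendant '[0.001,0.002,0.04,0,0,0,0.065,0,0,0.014,0,0,0,0.065,0,0,0.004,0,0,0,0.065,0,0,0,0,0,0,0.065,0,0,0,0,0,0,0.03,0,0,0,0,0,0,0.03,0,0,0,0,0,0,0.03,0,0,0,0,0,0,0.03,0,0,0,0,0,0,0.03,0,0,0,0,0,0,0.03]' 12
python3 - <<'E'
from h import *
O=np.array([.5793,.1317,0]);W=lambda x,y,z:O+R.from_euler("z",-3.1,degrees=True).apply([x,y,z])
go(W(-.118,-.079,.062),-93.1,0)
E
```

```text
clock: 20.62
position: [0.4322, -0.0682, 0.0644]
ee_rot: [2.342, 2.093, 0.003]
force: [-2.0, 1.2, 7.2]
width: 0.435
gripper_force: 12.0
clk 20.62 pos [ 0.4322 -0.0682  0.0644] F [-2.   1.2  7.2] w 0.0399 gf 12.0
 shift now-axes [0.1294 0.0105 0.0025]  goal-axes [0.1285 0.018  0.0024]  turn [ 0.0021 -0.0006 -0.058 ]
```

```bash

python3 -m pendant '[0,0,-0.003,0,0,-0.029,0.03,0,0,0,0,0,-0.029,0.03,0.02,0.003,0,0,0,0,0.03,0.02,0.003,0,0,0,0,0.03,0.02,0.003,0,0,0,0,0.03,0.02,0.003,0,0,0,0,0.03,0.02,0.003,0,0,0,0,0.03,0.02,0.003,0,0,0,0,0.03,0.004,0,0,0,0,0,0.03]' 12
python3 -m pendant '[0,0,0,0,0,0,0.03]'
python3 - <<'E'
from h import *
O=np.array([.5793,.1317,0]);W=lambda x,y,z:O+R.from_euler("z",-3.1,degrees=True).apply([x,y,z])
go(W(-.118,-.079,.064),-93.1,0)
E
```

```text
clock: 21.75
position: [0.457, 0.0557, 0.0671]
ee_rot: [2.276, 2.163, 0.002]
force: [-0.7, -0.3, -0.0]
width: 0.439
gripper_force: 12.0
clock: 21.88
position: [0.4566, 0.0542, 0.0672]
ee_rot: [2.279, 2.16, 0.002]
force: [-0.4, -0.4, 0.2]
width: 0.437
gripper_force: 12.0
clk 21.88 pos [0.4566 0.0542 0.0672] F [-0.4 -0.4  0.2] w 0.0401 gf 12.0
 shift now-axes [0.005  0.0003 0.0032]  goal-axes [0.005  0.0003 0.0032]  turn [0.0018 0.0003 0.0007]
```

```bash

python3 -m pendant '[0.005,0,0,0,0,0,0.03,0,0,0,0,0,0,0.03]' 12
python3 -m pendant '[0.002,0,0,0,0,0,0.03,0,0,0,0,0,0,0.03]' 12
python3 -m pendant '[0.002,0,0,0,0,0,0.03,0,0,0,0,0,0,0.03]' 12
```

```text
clock: 22.12
position: [0.4571, 0.0594, 0.0673]
ee_rot: [2.28, 2.159, 0.002]
force: [0.1, -0.5, -0.4]
width: 0.437
gripper_force: 12.0
clock: 22.38
position: [0.4573, 0.0616, 0.0672]
ee_rot: [2.28, 2.16, 0.002]
force: [0.0, 0.3, -0.6]
width: 0.436
gripper_force: 12.0
clock: 22.62
position: [0.4573, 0.0633, 0.0672]
ee_rot: [2.28, 2.159, 0.002]
force: [-0.7, -1.1, -0.9]
width: 0.434
gripper_force: 12.0
```

```bash

python3 -m pendant '[0.0015,0,0,0,0,0,0.03,0,0,0,0,0,0,0.03]' 12
python3 -m pendant '[0.0015,0,0,0,0,0,0.03,0,0,0,0,0,0,0.03]' 12
python3 -m pendant '[0.0015,0,0,0,0,0,0.03,0,0,0,0,0,0,0.03]' 12
```

```text
clock: 22.88
position: [0.457, 0.0636, 0.0671]
ee_rot: [2.28, 2.157, -0.0]
force: [-1.6, -6.5, -1.1]
width: 0.433
gripper_force: 12.0
clock: 23.12
position: [0.4566, 0.0639, 0.067]
ee_rot: [2.281, 2.156, -0.002]
force: [-1.7, -12.0, -0.9]
width: 0.433
gripper_force: 12.0
clock: 23.38
position: [0.4564, 0.0646, 0.0669]
ee_rot: [2.281, 2.155, -0.004]
force: [-2.3, -14.7, -0.7]
width: 0.435
gripper_force: 12.0
```

```bash

python3 -m pendant '[-0.0025,0,0,0,0,0,0.03,0,0,0,0,0,0,0.05,0,0,0,0,0,0,0.05,0,0,0,0,0,0,0.05,0,0,-0.05,0,0,0,0.05,0,0,-0.05,0,0,0,0.05,0,0,-0.055,0,0,0,0,0,0,0,0,0,-0.17,0,0,0,0,0,0,-0.175,0,0,0,0,0,0,-0.175,0]' 12
python3 -m pendant '[0,0,0,0,0,-0.175,0,0,0,0,0,0,-0.175,0,0,0,0,0,0,-0.175,0,0,0,0,0,0,-0.175,0,0,0,0,0,0,-0.175,0,0,0,0,0,0,-0.175,0,0,0,0,0,0,0,0]'
python3 - <<'E'
from h import *
from cell import observe,get_image
O=np.array([.5793,.1317,0]);W=lambda x,y,z:O+R.from_euler("z",-3.1,degrees=True).apply([x,y,z])
go(W(-.168,0,.22),-3.1,0);print(observe()["joints"].round(2))
E
```

```text
clock: 24.62
position: [0.4571, 0.066, 0.2225]
ee_rot: [1.639, 2.678, 0.003]
force: [0.2, 0.0, -0.3]
width: 0.157
gripper_force: 0.0
clock: 25.5
position: [0.4571, 0.0656, 0.2223]
ee_rot: [0.088, 3.138, 0.001]
force: [0.5, -0.3, 0.5]
width: 0.006
gripper_force: 0.0
clk 25.5 pos [0.4571 0.0656 0.2223] F [ 0.5 -0.3  0.5] w 0.0005 gf 0.0
 shift now-axes [0.0497 0.0725 0.0023]  goal-axes [0.0496 0.0726 0.0023]  turn [ 0.0005  0.0021 -0.0018]
[-0.81  0.19  0.66  2.02 -0.14  0.97  1.43]
```

```bash

python3 -m pendant '[0.025,0.036,0,0,0,0,0,0.025,0.036,0,0,0,0,0,0,0,0.05,0,0,0,0,0,0,0.05,0,0,0,0,0,0,0.04,0,0,0,0,0,0,0.014,0,0,0,0,0,0,0,0,0,0,0,0,0,0,0,0,0,0]'
python3 - <<'E'
from h import *
from cell import get_image
O=np.array([.5793,.1317,0]);W=lambda x,y,z:O+R.from_euler("z",-3.1,degrees=True).apply([x,y,z])
go(W(-.1195,0,.066),-3.1,0)
E
```

```text
clock: 26.5
position: [0.4124, 0.1406, 0.0694]
ee_rot: [0.088, 3.137, 0.002]
force: [1.4, -0.4, 1.2]
width: 0.009
gripper_force: 0.0
clk 26.5 pos [0.4124 0.1406 0.0694] F [ 1.4 -0.4  1.2] w 0.0009 gf 0.0
 shift now-axes [-0.0476  0.0002  0.0035]  goal-axes [-0.0476  0.0001  0.0034]  turn [ 0.0013  0.0037 -0.0018]
```

```bash

python3 -m pendant '[-0.008,0,0.002,0,0,0,0,-0.008,0,0,0,0,0,0,-0.008,0,0,0,0,0,0,-0.006,0,0,0,0,0,0,-0.006,0,0,0,0,0,0,-0.005,0,0,0,0,0,0,-0.003,0,0,0,0,0,0,0,0,0,0,0,0,0]'
python3 -m pendant '[-0.002,0,0,0,0,0,0,0,0,0,0,0,0,0]'
python3 -m pendant '[-0.002,0,0,0,0,0,0,0,0,0,0,0,0,0]'
```

```text
clock: 27.5
position: [0.4557, 0.1378, 0.0662]
ee_rot: [0.086, 3.138, -0.0]
force: [0.3, -0.0, -0.5]
width: 0.004
gripper_force: 0.0
clock: 27.75
position: [0.4575, 0.1377, 0.0663]
ee_rot: [0.086, 3.138, 0.0]
force: [0.5, -0.5, 0.2]
width: 0.01
gripper_force: 0.0
clock: 28.0
position: [0.459, 0.1376, 0.0662]
ee_rot: [0.086, 3.139, 0.0]
force: [-2.2, 0.7, 1.7]
width: 0.006
gripper_force: 1.1
```

```bash

python3 -m pendant '[-0.002,0,0,0,0,0,0,0,0,0,0,0,0,0]'
python3 -m pendant '[-0.002,0,0,0,0,0,0,0,0,0,0,0,0,0]'
python3 -m pendant '[-0.001,0,0,0,0,0,0,0,0,0,0,0,0,0]'
python3 - <<'E'
from h import *
from cell import get_image
T=get_image("top");np.save("pics/t6.npy",T)
E
```

```text
clock: 28.25
position: [0.4591, 0.1376, 0.0658]
ee_rot: [-0.085, -3.138, 0.0]
force: [-7.7, 1.2, 4.6]
width: 0.004
gripper_force: 4.1
clock: 28.5
position: [0.4591, 0.1375, 0.0655]
ee_rot: [-0.085, -3.134, 0.001]
force: [-13.4, 0.9, 10.1]
width: 0.005
gripper_force: 6.9
clock: 28.75
position: [0.4591, 0.1375, 0.0654]
ee_rot: [-0.084, -3.133, 0.001]
force: [-16.8, 1.5, 11.3]
width: 0.003
gripper_force: 8.3
```

```bash

python3 -m pendant '[0.012,0,0,0,0,0,0,0.015,0,-0.002,0,0,0,0,0,-0.045,0,0,0,0,0,0,-0.05,0,0,0,0,0,0,-0.05,0,0,0,0,0,0,0,0,0,0,0,0]'
python3 - <<'E'
from h import *
O=np.array([.5793,.1317,0]);W=lambda x,y,z:O+R.from_euler("z",-3.1,degrees=True).apply([x,y,z])
go(W(-.09,-.138,.066),-3.1,0)
T=np.load("pics/t6.npy");h=cv2.cvtColor(T,cv2.COLOR_RGB2HSV).astype(int)
E
```

```text
clock: 29.55
position: [0.429, -0.0098, 0.0687]
ee_rot: [0.097, 3.137, -0.002]
force: [1.0, 0.7, -0.4]
width: 0.006
gripper_force: 0.0
clk 29.55 pos [ 0.429  -0.0098  0.0687] F [ 1.   0.7 -0.4] w 0.0005 gf 0.0
 shift now-axes [-0.0523  0.0118  0.0028]  goal-axes [-0.0524  0.0114  0.0027]  turn [-0.0009  0.0033 -0.0077]
```

```bash

python3 -m pendant '[-0.025,0,0,0,0,-0.007,0,-0.027,0,0,0,0,0,0,0,0,0.002,0,0,0,0,0,0.012,0,0,0,0,0,0,0.01,0,0,0,0,0,0,0.004,0,0,0,0,0,0,0,0,0,0,0,0]'
python3 -m pendant '[0,0.002,0,0,0,0,0,0,0,0,0,0,0,0]'
python3 -m pendant '[0,0.002,0,0,0,0,0,0,0,0,0,0,0,0]'
```

```text
clock: 30.42
position: [0.4824, 0.0179, 0.0663]
ee_rot: [0.073, 3.139, 0.0]
force: [-0.2, 0.8, 0.4]
width: 0.005
gripper_force: 0.0
clock: 30.68
position: [0.4828, 0.0192, 0.0663]
ee_rot: [0.076, 3.139, -0.0]
force: [0.0, -0.2, 0.8]
width: 0.007
gripper_force: 0.0
clock: 30.92
position: [0.4828, 0.0199, 0.0663]
ee_rot: [0.078, 3.139, -0.002]
force: [-0.8, -5.0, 0.9]
width: 0.003
gripper_force: 2.7
```

```bash

python3 -m pendant '[0,0.002,0,0,0,0,0,0,0,0,0,0,0,0]'
python3 -m pendant '[0,0.002,0,0,0,0,0,0,0,0,0,0,0,0]'
python3 -m pendant '[0,-0.012,0,0,0,0,0,0,-0.01,0,0,0,0,0,0,0,-0.05,0,0,0,0,0,-0.02,-0.05,0,0,0,0,0,-0.05,-0.05,0,0,0,0,0,-0.06,0,0,0,0,0,0,-0.06,0,0,0,0,0,0,-0.06,0,0,0,0,0,0,0,0,0,0,0,0]'
python3 - <<'E'
from h import *
from cell import get_image
T=get_image("top");S=get_image("side");np.save("pics/t7.npy",T)
a=cv2.resize(T[180:300,140:360,::-1],(800,436),interpolation=2);cv2.imwrite("pics/g6.png",a)
E
```

```text
clock: 31.18
position: [0.4828, 0.0202, 0.0663]
ee_rot: [0.08, 3.138, -0.005]
force: [-1.3, -10.7, 1.1]
width: 0.006
gripper_force: 5.7
clock: 31.42
position: [0.4827, 0.0205, 0.0663]
ee_rot: [0.082, 3.138, -0.007]
force: [-2.0, -17.7, 2.7]
width: 0.005
gripper_force: 8.7
clock: 32.55
position: [0.4684, -0.2463, 0.211]
ee_rot: [0.088, 3.138, -0.004]
force: [0.3, 1.1, -0.5]
width: 0.004
gripper_force: 0.0
```

View pics/g6.png

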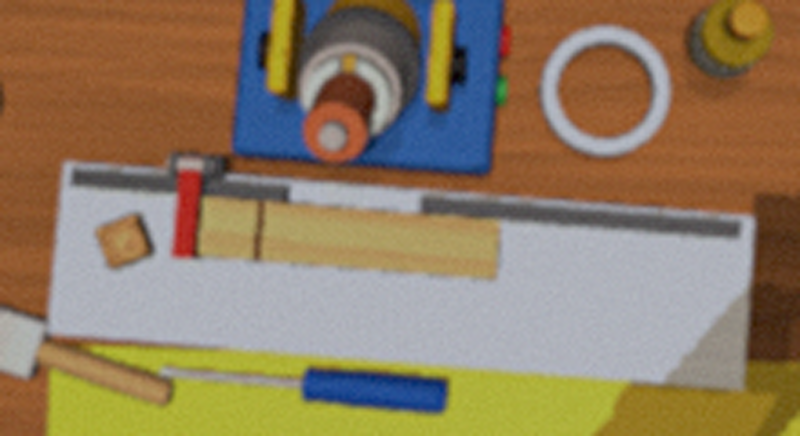

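The blank's end is against the red flag at (198,228) and its long side is along the fence. The drum is still seated and the bystanders haven't moved. One numeric check before hand-in.

```bash
python3 - <<'E'
from h import *
T=np.load("pics/t7.npy");h=cv2.cvtColor(T,cv2.COLOR_RGB2HSV).astype(int)
m=np.zeros(T.shape[:2],np.uint8);m[230:262,195:285]=1
m&=((h[...,1]>70)&(h[...,2]>90)&(h[...,0]<24)&(h[...,0]>9)).astype(np.uint8);m=cv2.morphologyEx(m,2,np.ones((3,3),np.uint8))
c=max(cv2.findContours(m,0,1)[0],key=cv2.contourArea);rc=cv2.minAreaRect(c);q=np.array([onz("top",k,.069)[:2] for k in cv2.boxPoints(rc)])
d=max((q[1]-q[0],q[2]-q[1]),key=np.linalg.norm);d*=np.sign(d[1])
s=R.from_euler("z",3.1,degrees=True).apply(np.r_[q.mean(0)-[.5793,.1317],0])
print("centre in sander",s.round(4),"yaw",np.degrees(np.arctan2(-d[0],d[1])))
E
```

```text
centre in sander [-0.0886 -0.0004  0.    ] yaw -3.1295349963087804
```

```bash
python3 -c "
from cell import sign_off
print(sign_off())"
```

```text
the job is handed in; nothing more can be done
None
```

I've handed the job in: the drum is seated in the spindle and released, the flag is down, and the blank is snug against flag and fence (last camera check within about 1.5 mm, parallel to 0.1°); hand-in gave no verdict.

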